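# Put the hammer away in the strut-lidded tool chest

## Robot

A 7-joint arm with a two-finger parallel gripper is mounted at the origin on a cart in front of the work surface, level with it; the furniture and walls round the work are solid. World frame = base frame: x ahead of the robot, y to its left, z up, the work surface at z = 0. Lengths are in mm, angles in rad, forces in N, time in s.
With the tool pointing down it reaches from about 350 to 900 mm from the base axis. Payload 8.1 kg.
Tool frame: the origin (TCP) lies at the centre of the arm's flange, where the gripper is bolted on; the fingertips stand 178 mm ahead of it and the grasp point (between the pads) lies 159 mm ahead of it; z points along the fingers, y is the line along which they close (so a half turn about z gives the same grasp; the last joint's range is limited). The gripper opens to 92 mm and grips with 3 to 60 N. Pads are 19 mm wide; open, the fingers measure 130 mm over their backs; the gripper's body (75 mm by 190 mm) begins 47 mm behind the grasp point.
Start: joints at [1.112, 0.434, 0.025, 1.573, -0.012, 1.134, -0.075], TCP at [217.689, -585.871, 404.742] pointing down, gripper open.
Joint ranges: [-2.62, 2.62], [-0.44, 2.09], [-1.27, 1.32], [0.08, 2.57], [-1.32, 4.46], [0.12, 2], [-2.74, 2.74]. Speed limits (rad/s): [2.22, 2.22, 3.01, 3.01, 3.14, 3.14, 3.14].

## Interface

Orientations are given as [roll, pitch, yaw] about the fixed x, y, z axes, in that order (R = Rz(yaw) Ry(pitch) Rx(roll)).
In Python, from plant import telemetry, imaging, robot, silhouettes gives the robot as it stands.
- The arm moves only by the tool send_rows, never from a script. Its argument "series" is text: rows parted by semicolons, each of 4 numbers parted by spaces: the shift along the tool's x, y, z in cm, then the turn about the tool's z in rad. A call has 1 to 12 rows; each row is the pose to reach, as a shift and turn from the pose commanded when the call began, along the tool's axes at that moment; what a row does not reach only later rows make up. A row lasts 1/12 s, in which the tool goes at most 41.7 mm and 7.16 degrees, less where a joint would pass 70% of its speed; a pose out of reach is approached as far as the arm can. A call with a gripper value outside its range is refused whole. "grip" is the closure in counts, from 0 (fully open) to 255 (shut), set as the call begins (left out, the last holds). The fingers move at their own pace and stop on an object; "squeeze" is the grip in N (left out, the last holds). Time passes only in rows, so rows that repeat a pose let the fingers close. It gives the time, the measured TCP pose, the force, the opening and the grip force at its end, in the units of the state.
- telemetry.get_state(): the state, without advancing time (a new reading comes with each control period).
- imaging.read_camera(name): name is "scene" or "top"; returns the picture (480x640x3 uint8, red, green, blue); there is no depth.
- imaging.camera_model(name): a dict with "fx", "fy", "cx", "cy" (pixels), "camera_from_world" (4x4, takes a point from world to camera coordinates). Camera axes: x right, y down, z forward; pixel columns grow to the right and rows downward; lengths in mm; the calibration is good to about 2 mm. A picture is of the moment at which its call begins. camera_model takes no time and is no camera call.
- robot.sign_off(): hands the job in; it is judged then, once.
Trained networks look in the newest picture that a camera, given by its name, has taken for a name from the list of things; names that differ only in an ending like _2 or _b are one class to them, and where a whole thing is asked for, a point or a joint stands for the part that bears it (a point fixed in the world has none). Each returns a list of dicts, best first, with "confidence" (0 to 1); they miss things now and then, are a little off and sometimes report something else, mostly with a low value. They report only what shows in the picture. A call takes as long as a camera call.
- silhouettes(camera, label): "mask" (480x640 bool, what is visible of it) and "at" ([column, row] in pixels, amid what is visible of it).
The state is a dict: "time": time; "q": joint angles; "dq": joint speeds; "joint_torque": joint torques, N m; "tool_pos": TCP position; "ee_rot": TCP orientation; "wrist_force": force on the tool from outside, world axes, zero at the start; "moment": the same for the moment, N m; "opening": opening from 0.0 (shut) to 1.0 (fully open); "gripper_force": force on a finger pad.
Only numpy, scipy, OpenCV 4.12 (cv2) and the standard library are available. Lean on these libraries where they do the work, as an engineer would, in place of code of your own. Each camera call takes 0.05 s, during which the arm holds its last target. There are 200 camera calls.

## Task

We are tidying the bench. Raise the lid of the steel tool chest by its front handle until its gas strut takes over and holds it fully open by itself, then lay the lead hammer gently down into its fitted plywood bed in the chest, head between the blocks at the back and handle in the saddle at the front. Leave the lid up, as more tools are to follow, and leave the other tools and jars where they are.

Things in the scene. Friction and masses are not known exactly. Their poses are not given: they have to be found in the camera images.
- chest: Grey sheet-steel tool chest, immovable, yaw varies. Shut: 200 mm deep (its x), 300 wide (y), 100 high (body 75, lid 25); walls 3 mm. Origin: centre of its underside; x to the back (hinge), y left; the front with the handle faces the robot. Plywood floor 10 mm above the bench. Right half (y < 0): hammer's bed; left half, past a 42 mm partition: other tools and the gas strut along the wall.
- lid (a joint): Opening angle of the chest's lid: 0 shut, 1.62 rad at its stop, upright. Lid 0.9 kg, no catch. A slow gas strut helps: let go below the balance point (0.6 to 0.8 rad) the lid sinks shut again; let go beyond it, the strut opens it by itself to the stop within a few seconds and holds it there (the handle moves up and back meanwhile). Lifting takes about 4 to 8 N at the handle.
- lid_handle (a point): Middle of the lid's handle: round steel bar 12 mm thick, 100 mm long along the chest's y, its axis 55 mm in front of the chest's front on two arms at its ends (90 mm clear between them), 87.5 mm above the bench when shut. Moves with the lid, 255 mm from the hinge line, up and back to 330 mm height. Fingers pointing down and closing along the chest's x fit round it; the bar can turn between them.
- lid_hinge (a point): Middle of the hinge line, along the chest's y at the top of the back wall: 100 mm behind the chest's origin and 75 mm above the bench.
- hammer_bed (a point): Where the hammer's origin must lie: on the plywood, 10 mm above the bench, 15 mm in front of and 73 mm right of the chest's origin. Blocks 18 mm high: head pocket 32 mm (chest x) by 114 mm (y), centre 48 mm behind this point; handle saddle with a 28 mm gap, 46 to 62 mm in front of it. From 46 mm in front to 20 mm behind this point no blocks: room for fingers beside the handle.
- lead_hammer: Hammer, grey metal head, round wooden handle, on the bench right of the chest; 130 mm long, 104 wide over the head, 23 high, 0.31 kg. Origin: underside, mid length. y points to the head: handle 20 mm thick, y = -65 to 64 mm, its axis 12 mm up; head y = 36 to 59, x = -52 to 52 mm. Centre of mass 25 mm from the origin towards the head. In its bed y points along the chest's x (head to the back).
- patina_jar: Dark jar with a round lid, 60 mm wide, 61 mm high, standing on the bench beyond the hammer; origin at the centre of its underside. Not to be moved.
- setting_block: Beech block 32 x 60 x 22 mm lying to the left of the chest; origin at the centre of its underside. Not to be moved.
- lead_brush: Brush with a wooden back, 24 x 130 x 26 mm, lying to the left of the chest; origin at the centre of its underside. Not to be moved.
- oilstone: Grey sharpening stone in a wooden block, 40 x 112 x 14 mm, lying in the left half of the chest; origin at the centre of its underside. Not to be moved.
- glass_cutter: Glass cutter, 14 x 145 x 14 mm, lying in the left half of the chest; origin at the centre of its underside. Not to be moved.

How it is judged (in metres and radians):
On the way:
1. the lid stands open on its strut, let go by the robot, the hammer not yet in the chest (value of joint lid above 1.5 rad and contact force between each of the arm, the fingers and chest below 0.3 N and horizontal distance between lead_hammer and hammer_bed above 0.03 m), for 0.2 s.
At the end, for the whole second after the job is handed in: Lid standing open on its strut (beyond 1.5 rad); hammer at rest down in its bed: origin within 12 mm of the bed's point seen from above and below 15 mm over the chest's underside (the floor is at 10 mm), along the chest's x within 0.15 rad, level within 0.08 rad (value of joint lid above 1.5 rad and horizontal distance between lead_hammer and hammer_bed below 0.012 m and z of lead_hammer in the frame of chest below 0.015 m and angle between the y axis of lead_hammer and the x axis of chest, either way round below 0.15 rad and angle between lead_hammer's own z axis and vertical below 0.08 rad and linear speed of lead_hammer below 0.02 m/s); the robot touches nothing.
It fails at once if the hammer is dropped into its bed (over the bed, less than 40 mm above the floor of the chest, and faster than 0.5 m/s) or rammed into the chest (contact force over 60 N) (contact force between lead_hammer and chest above 60 N or (horizontal distance between lead_hammer and hammer_bed below 0.05 m and z of lead_hammer in the frame of chest below 0.05 m and linear speed of lead_hammer above 0.5 m/s)).
It fails at once if a bystander on the bench or a tool in the chest is shifted by more than 25 mm (distance of any of patina_jar, setting_block, lead_brush, oilstone, glass_cutter from where it was at the start of the episode above 0.025 m).
It also fails if it takes over 53 s, if anything falls off the work surface, if the arm or the gripper's body presses on something with over 40 N, if the wrist force passes 120 N, or if a joint passes its speed limit or range.

## Working session

There is one attempt and no reset: what is moved stays moved. The work goes in short steps, Python scripts to look and compute and a tool call to move; the robot and the scene stay as the last step left them, time stands still between calls to the robot, and variables do not carry over. Pictures are saved under pics/ and viewed, at most 10 in all, crops included, and the job is handed in when it is done.

Besides the shell and the picture viewer there is one more tool, called after ">>>" as name(argument=value, ...) on one line, values as JSON. send_rows: Moves the arm, as the interface text tells. Its arguments: {"type":"object","properties":{"series":{"type":"string"},"grip":{"type":"number"},"squeeze":{"type":"number"}},"required":["series"]}

```bash
ls; mkdir -p pics; cat > h.py <<'E'
import numpy as np, cv2
from plant import telemetry, imaging, robot, silhouettes
from scipy.spatial.transform import Rotation as Ro
def px2w(cam,uv,z):
    m=imaging.camera_model(cam);T=np.array(m["camera_from_world"]);R=T[:3,:3];t=T[:3,3]
    d=R.T@np.array([(uv[0]-m["cx"])/m["fx"],(uv[1]-m["cy"])/m["fy"],1]);c=-R.T@t
    return c+d*(z-c[2])/d[2]
def w2px(cam,p):
    m=imaging.camera_model(cam);T=np.array(m["camera_from_world"]);q=T[:3,:3]@np.array(p,float)+T[:3,3]
    return np.array([m["fx"]*q[0]/q[2]+m["cx"],m["fy"]*q[1]/q[2]+m["cy"]])
def maskw(cam,mask,z):
    c=max(cv2.findContours(mask.astype(np.uint8),0,2)[0],key=cv2.contourArea)[:,0]
    return np.array([px2w(cam,p,z)[:2] for p in c])
E
python3 - <<'E'
from h import *
s=telemetry.get_state();print(s)
ims=[imaging.read_camera(c) for c in("scene","top")]
for c,i in zip(("scene","top"),ims): cv2.imwrite(f"pics/{c}0.png",i[:,:,::-1])
for c in("scene","top"):
  m=imaging.camera_model(c);T=np.array(m["camera_from_world"]);print(c,m["fx"],-T[:3,:3].T@T[:3,3])
for n,z in(("chest",100),("lid_handle",87),("lead_hammer",15),("patina_jar",61)):
  for d in silhouettes("top",n)[:2]:
    w=maskw("top",d["mask"],z);r=cv2.minAreaRect(w.astype(np.float32));print(n,d["confidence"],d["at"],px2w("top",d["at"],z).round(),r)
E
```

```text
pics
{'time': 0.0, 'q': array([ 1.1123908 ,  0.43522364,  0.0249433 ,  1.57407617, -0.01159109,
        1.13399582, -0.07511431]), 'dq': array([-5.19925181e-04,  1.58598200e-03, -4.37826982e-04, -8.16933910e-04,
        6.64381907e-05, -2.47891708e-04,  8.89067391e-04]), 'joint_torque': array([-7.84343192e-04, -6.67856169e+01,  9.85011309e-01, -3.14462149e+01,
       -6.05906406e-02,  4.30363964e-02,  2.39827123e-04]), 'tool_pos': array([ 217.62094474, -585.64905887,  403.9520958 ]), 'ee_rot': array([-3.14004045e+00,  1.37296100e-04,  3.55752437e-01]), 'wrist_force': array([-0.80967836, -0.00729288,  0.00807658]), 'moment': array([-0.03661508,  0.0484939 , -0.00760093]), 'gripper_force': 0.0, 'opening': 0.9973758848143871}
scene 514.5532762448568 [ 129.58613385  787.88313852 1009.14387152]
top 568.9513891108649 [ 252.43744083   48.65020503 1678.72633316]
chest 0.64 [329.3, 229.8] [581.   2. 100.] ((560.5281982421875, 2.44122314453125), (306.6084289550781, 262.0972900390625), 89.56422424316406)
lid_handle 0.83 [332.6, 231.5] [578.  -8.  87.] ((561.887451171875, -0.6987762451171875), (303.3514709472656, 267.2305908203125), 89.99580383300781)
patina_jar 0.78 [436.4, 214.9] [ 631. -313.   61.] ((628.49462890625, -322.5582275390625), (55.36808776855469, 68.93595886230469), 43.865936279296875)
patina_jar 0.39 [329.3, 228.3] [593.   1.  61.] ((567.892578125, -1.368804931640625), (306.9096374511719, 268.64801025390625), 89.2740249633789)
```

View pics/top0.png

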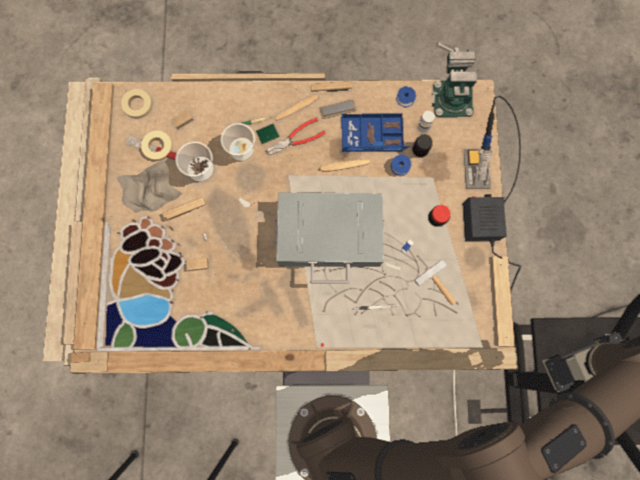

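View pics/scene0.png

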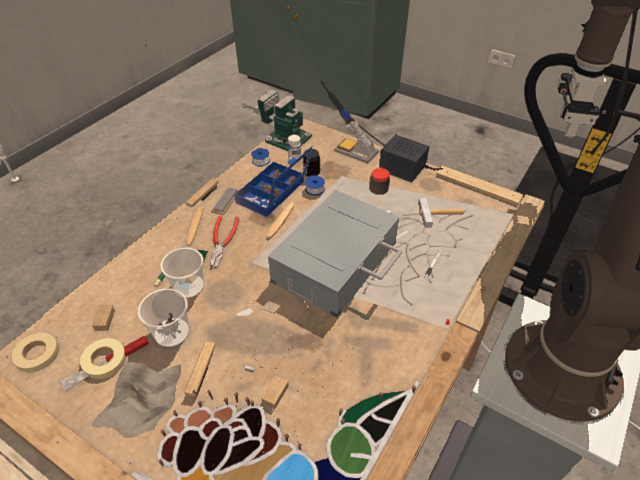

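The top view shows the chest lid at about columns 277-382 and rows 192-265, with the handle at rows 263-282. The hammer head is at about (431,272) with its handle running to (456,303), and the red jar is at (440,215). I'll enlarge this region.

```bash
python3 - <<'E'
from h import *
i=cv2.imread("pics/top0.png")[180:320,265:475]
cv2.imwrite("pics/crop1.png",cv2.resize(i,None,fx=3.8,fy=3.8,interpolation=cv2.INTER_CUBIC))
for d in silhouettes("scene","lead_hammer")[:2]:
    w=maskw("scene",d["mask"],18);print(d["confidence"],d["at"],d["mask"].sum(),px2w("scene",d["at"],18),cv2.minAreaRect(w.astype(np.float32)))
for d in silhouettes("top","lead_hammer")[:2]:
    print(d["confidence"],d["at"],d["mask"].sum(),px2w("top",d["at"],18))
for uv,z in(((431,272),18),((456,303),18),((440,215),61)): print(px2w("top",uv,z))
E
```

```text
[ 468.79386614 -297.68268644   18.        ]
[ 377.64514915 -365.95757735   18.        ]
[ 630.56598183 -323.37073077   61.        ]
```

View pics/crop1.png

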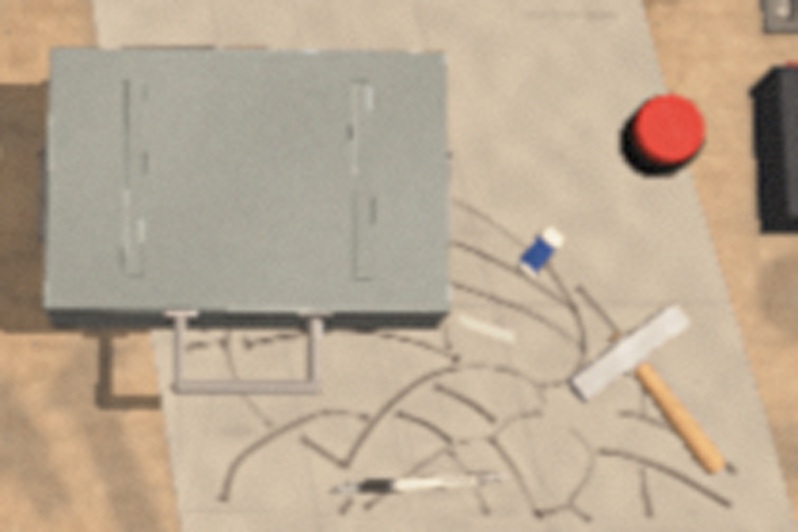

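Enlarged crop: lid top corners at (50,47), (445,54), (44,308) and (449,314); handle bar from (178,386) to (316,386). The hammer head runs from (580,387) to (683,318) and the handle tip is at (718,467).

```bash
python3 - <<'E'
from h import *
f=lambda x,y,z:px2w("top",(265+(x+.5)/3.8-.5,180+(y+.5)/3.8-.5),z)[:2]
C=np.array([f(50,47,100),f(445,54,100),f(44,308,100),f(449,314,100)]);print(C.round(1))
c=C.mean(0);dy=(C[0]-C[1]+C[2]-C[3]);dx=C[0]-C[2]+C[1]-C[3]
print("chest",c,"yaw from y",np.arctan2(-dy[0],dy[1]),"from x",np.arctan2(dx[1],dx[0]),"sizes",np.hypot(*dy)/2,np.hypot(*dx)/2)
print("handle",f(178,386,87.5),f(316,386,87.5),f(247,387,87.5))
h1,h2,t=f(580,387,20),f(683,318,20),f(718,467,14);print("ham",h1,h2,np.hypot(*(h1-h2)),t)
hm=(h1+h2)/2;d=hm-t;print(hm,np.hypot(*d),"ham dir",np.arctan2(d[1],d[0]), "head-perp", np.arctan2(*(h1-h2)[::-1])-np.pi/2)
E
```

```text
[[ 692.5  148.7]
 [ 685.  -150. ]
 [ 493.2  151.9]
 [ 486.6 -146.7]]
chest [589.3316246    0.99077927] yaw from y -0.023644904982896855 from x -0.016500347022886205 sizes 298.72929720509666 198.9048026980207
handle [436.29402083  53.55923599] [435.5214651  -48.27346576] [435.16838221   2.66219274]
ham [ 440.97420816 -255.6539881 ] [ 493.9538733  -337.96344624] 97.88611656996105 [ 379.37432642 -359.97013607]
[ 467.46404073 -296.80871717] 108.39355425803208 ham dir 0.6220526773909332 head-perp 0.5719084457010619
```

>>> send_rows(series="25.1 -21.2 0 -0.6;25.1 -21.2 0 -0.6;25.1 -21.2 0 -0.6;25.1 -21.2 0 -0.6;25.1 -21.2 0 -0.6;25.1 -21.2 0 -0.6;25.1 -21.2 0 -0.6;25.1 -21.2 0 -0.6;25.1 -21.2 0 -0.6", grip=140, squeeze=30)

```text
time: 1.15
tool_pos: [382.9, -292.9, 405.3]
ee_rot: [3.141, -0.003, 0.965]
wrist_force: [-0.1, 1.1, 0.9]
opening: 0.46
gripper_force: 0.0
```

```bash
cat >> h.py <<'E'
def go(x,y,z,yaw=None,grasp=True):
    "move (cm, tool axes) bringing grasp point to world x,y,z mm"
    s=telemetry.get_state();p=s["tool_pos"];R=Ro.from_euler("xyz",s["ee_rot"]).as_matrix()
    psi=s["ee_rot"][2];c,sn=np.cos(psi),np.sin(psi);D=np.array([x,y,z+159])-p
    t=0 if yaw is None else -((yaw-psi+np.pi)%(2*np.pi)-np.pi)
    return np.round([(D[0]*c+D[1]*sn)/10,(D[0]*sn-D[1]*c)/10,-D[2]/10,t],3)
def st():
    s=telemetry.get_state();print(round(s["time"],2),s["tool_pos"].round(1),s["ee_rot"].round(4),"q",s["q"].round(2),"F",s["wrist_force"].round(1),"op",round(s["opening"],3),round(s["gripper_force"],1))
E
python3 -c "
from h import *
st();print(go(434.5,3,130,1.553),go(434.5,3,130,-1.589))"
```

```text
1.15 [ 382.9 -292.9  405.3] [ 3.1408 -0.0033  0.9655] q [ 0.76  0.22 -0.26  1.89  0.06  1.04 -0.13] F [-0.1  1.1  0.9] op 0.46 0.0
[ 27.271 -12.592  11.629  -0.588] [ 27.271 -12.592  11.629   2.554]
```

>>> send_rows(series="27.3 -12.6 11.6 -0.588;27.3 -12.6 11.6 -0.588;27.3 -12.6 11.6 -0.588;27.3 -12.6 11.6 -0.588;27.3 -12.6 11.6 -0.588;27.3 -12.6 11.6 -0.588;27.3 -12.6 11.6 -0.588;27.3 -12.6 11.6 -0.588;27.3 -12.6 11.6 -0.588;27.3 -12.6 11.6 -0.588;27.3 -12.6 11.6 -0.588")

```text
time: 2.07
tool_pos: [433.8, -4.7, 288.8]
ee_rot: [-3.141, 0.001, 1.544]
wrist_force: [0.1, -0.7, -0.0]
opening: 0.451
gripper_force: 0.0
```

```bash
python3 -c "
from h import *
st();print(go(434.5,3,87.5,1.553))
i=imaging.read_camera('scene')[200:400,220:470,::-1];cv2.imwrite('pics/s1.png',cv2.resize(i,None,fx=3,fy=3,interpolation=2))"
```

```text
2.07 [433.8  -4.7 288.8] [-3.1413e+00  6.0000e-04  1.5437e+00] q [ 0.29  0.33 -0.49  2.13  0.23  0.74 -0.37] F [ 0.1 -0.7 -0. ] op 0.451 0.0
[ 0.775  0.048  4.23  -0.009]
```

View pics/s1.png

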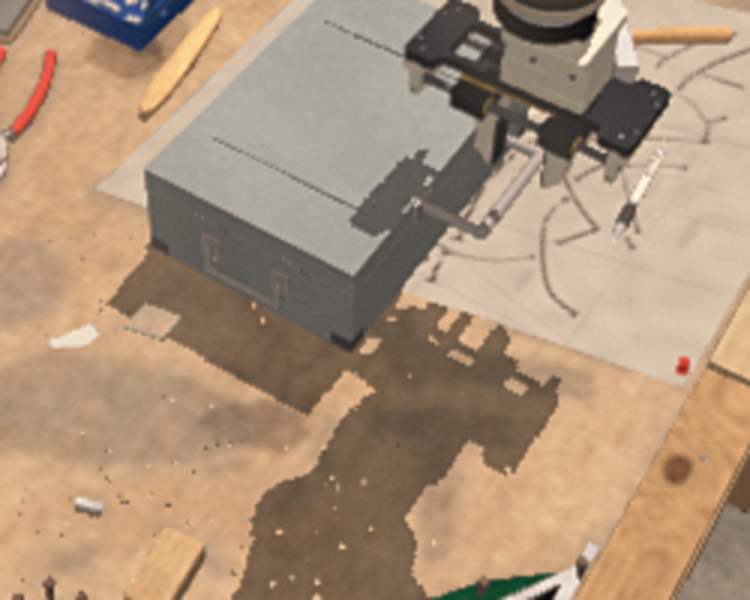

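The fingers straddle the bar in front of the lid, so I'll descend and close.

>>> send_rows(series="0.1 0 2.2 0;0.1 0 4.2 0;0.1 0 4.2 0;0.1 0 4.2 0")

```text
time: 2.45
tool_pos: [433.5, -4.3, 246.7]
ee_rot: [-3.14, 0.001, 1.542]
wrist_force: [0.1, -0.7, 0.0]
opening: 0.449
gripper_force: 0.0
```

>>> send_rows(series="0 0 0 0;0 0 0 0;0 0 0 0;0 0 0 0;0 0 0 0;0 0 0 0", grip=255, squeeze=35)

```text
time: 2.95
tool_pos: [435.3, -3.2, 247.5]
ee_rot: [3.137, -0.0, 1.543]
wrist_force: [6.1, -1.7, -3.7]
opening: 0.116
gripper_force: 35.0
```

```bash
python3 -c "
from h import *
st()
s=telemetry.get_state();p=s['tool_pos'];x0,z0=p[0],p[2]-159;hx=689.3
r=np.hypot(hx-x0,z0-75);a=np.arctan2(z0-75,hx-x0)
print(x0,z0,r,a)
for t in np.arange(.1,1.61,.1): print(round(t,1),((hx-r*np.cos(a+t)-x0)/10).round(2),-((75+r*np.sin(a+t)-z0)/10).round(2))"
```

```text
2.95 [435.3  -3.2 247.5] [ 3.1373e+00 -4.0000e-04  1.5435e+00] q [ 0.25  0.39 -0.46  2.17  0.29  0.63 -0.44] F [ 6.1 -1.7 -3.7] op 0.116 35.0
435.32782124786127 88.50800291056291 254.33114972952106 0.053136871836920584
0.1 0.26 -2.53
0.2 0.77 -5.02
0.3 1.53 -7.45
0.4 2.53 -9.78
0.5 3.76 -12.01
0.6 5.2 -14.1
0.7 6.84 -16.04
0.8 8.67 -17.81
0.9 10.67 -19.38
1.0 12.81 -20.75
1.1 15.08 -21.9
1.2 17.45 -22.81
1.3 19.91 -23.48
1.4 22.41 -23.91
1.5 24.95 -24.08
1.6 27.49 -24.0
```

>>> send_rows(series="0 0.1 -1.0 0;0 0.26 -2.53 0;0 0.5 -3.8 0;0 0.77 -5.02 0;0 1.15 -6.25 0;0 1.53 -7.45 0;0 2.03 -8.65 0;0 2.53 -9.78 0;0 3.1 -10.9 0;0 3.76 -12.0 0;0 4.45 -13.1 0;0 5.2 -14.1 0")

```text
time: 3.95
tool_pos: [485.5, -4.3, 387.9]
ee_rot: [-3.14, -0.0, 1.544]
wrist_force: [0.1, 1.3, -5.3]
opening: 0.117
gripper_force: 35.0
```

>>> send_rows(series="0 0.8 -0.98 0;0 1.64 -1.94 0;0 2.54 -2.84 0;0 3.47 -3.71 0;0 4.45 -4.5 0;0 5.47 -5.28 0;0 6.53 -5.98 0;0 7.61 -6.65 0;0 8.73 -7.24 0;0 9.88 -7.8 0;0 11.05 -8.27 0;0 12.25 -8.71 0")

```text
time: 4.95
tool_pos: [607.7, -6.6, 476.8]
ee_rot: [-3.141, -0.001, 1.545]
wrist_force: [-6.8, 2.5, 11.1]
opening: 0.119
gripper_force: 35.0
```

>>> send_rows(series="0 0.4 -0.2 0;0 0.8 -0.4 0;0 1.2 -0.5 0;0 1.6 -0.7 0;0 2.0 -2.5 0;0 2.0 -6.5 0;0 2.0 -10 0;0 2.0 -10 0", grip=100)

```text
time: 5.62
tool_pos: [628.3, -7.9, 582.1]
ee_rot: [3.132, -0.001, 1.543]
wrist_force: [-0.1, -0.4, 0.9]
opening: 0.6
gripper_force: 0.0
```

```bash
python3 -c "
from h import *
st();print(go(449-16*.825,-310-16*.565,420,.6))
i=imaging.read_camera('scene');cv2.imwrite('pics/s2.png',i[:,:,::-1])"
```

```text
5.62 [628.3  -7.9 582.1] [ 3.1320e+00 -1.2000e-03  1.5434e+00] q [ 0.22  0.4  -0.47  1.22  0.18  1.54 -0.25] F [-0.1 -0.4  0.9] op 0.6 0.0
[-31.628 -18.395   0.309   0.943]
```

View pics/s2.png

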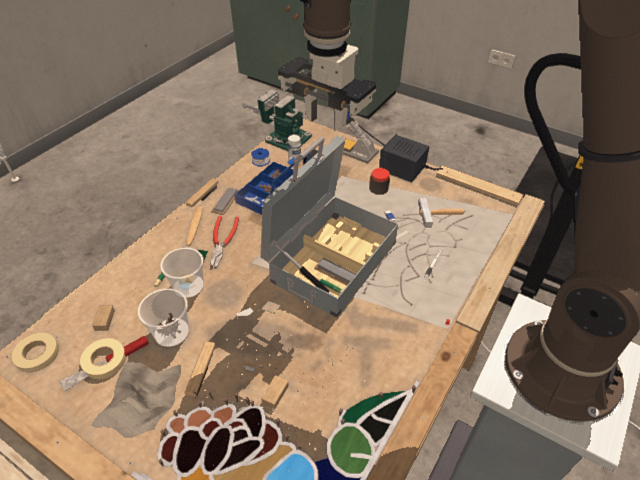

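The lid is swinging up on its strut, almost upright, and the bed is visible. The hammer is untouched, with its head at (425,212). I'll move over the hammer, then refine its pose from the saved pictures.

>>> send_rows(series="-31.6 -18.4 6 0.943;-31.6 -18.4 6 0.943;-31.6 -18.4 6 0.943;-31.6 -18.4 6 0.943;-31.6 -18.4 6 0.943;-31.6 -18.4 6 0.943;-31.6 -18.4 6 0.943;-31.6 -18.4 6 0.943;-31.6 -18.4 6 0.943;-31.6 -18.4 6 0.943;-31.6 -18.4 6 0.943;-31.6 -18.4 6 0.943")

```text
time: 6.67
tool_pos: [435.8, -318.8, 514.2]
ee_rot: [-3.14, -0.0, 0.601]
wrist_force: [-0.2, 0.0, -0.2]
opening: 0.612
gripper_force: 0.0
```

```bash
python3 - <<'E'
from h import *
st();print(go(435.8,-319,70,.6))
# overlay of hammer outline for estimate on both saved pictures
th=.60;o=np.array([428.3,-323.8])
d=np.array([np.cos(th),np.sin(th)]);x=np.array([np.sin(th),-np.cos(th)])
outs=[]
for cam,f,(u,v) in(("top","pics/top0.png",(410,255)),("scene","pics/s2.png",(405,185))):
    w=75;k=5.3;i=cv2.resize(cv2.imread(f)[v:v+60,u:u+w],None,fx=k,fy=k,interpolation=2)
    P=lambda a,b,z:tuple(((w2px(cam,[*(o+a*x+b*d),z])-[u,v]+.5)*k).astype(int).tolist())
    for q in([(-52,36,23),(52,36,23),(52,59,23),(-52,59,23)],[(-10,-65,12),(10,-65,12),(10,36,12),(-10,36,12)]):
        cv2.polylines(i,[np.array([P(*p) for p in q])],True,(255,0,0),1)
    outs.append(i)
cv2.imwrite("pics/ov.png",np.hstack(outs))
E
```

```text
6.67 [ 435.8 -318.8  514.2] [-3.1403 -0.      0.6008] q [ 0.68  0.24 -0.18  1.59  0.04  1.32 -0.48] F [-0.2  0.  -0.2] op 0.612 0.0
[-1.1000e-02  1.5000e-02  2.8521e+01  1.0000e-03]
```

View pics/ov.png

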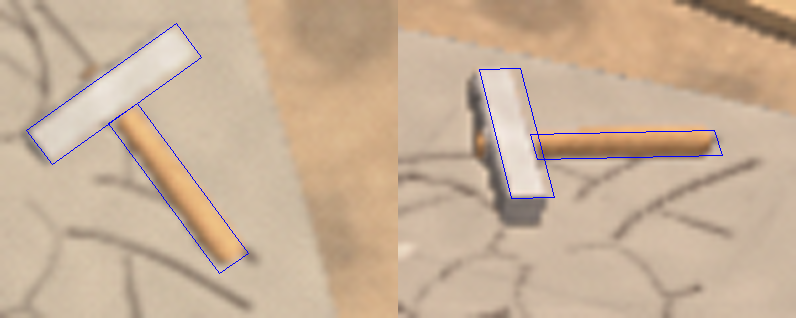

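The blue outlines fit the hammer within about 2 mm in both views, so I'll descend.

>>> send_rows(series="0 0 4 0;0 0 8 0;0 0 12 0;0 0 16 0;0 0 20 0;0 0 24 0;0 0 28.5 0;0 0 31 0;0 0 32.5 0;0 0 33.2 0;0 0 33.2 0")

```text
time: 7.58
tool_pos: [436.3, -317.6, 181.5]
ee_rot: [-3.139, 0.0, 0.603]
wrist_force: [-0.6, -0.5, -0.0]
opening: 0.608
gripper_force: 0.0
```

>>> send_rows(series="0 0 0 0;0 0 0 0;0 0 0 0;0 0 0 0;0 0 0 0;0 0 0 0;0 0 0 0;0 0 0 0", grip=255, squeeze=50)

```text
time: 8.25
tool_pos: [435.7, -319.2, 183.3]
ee_rot: [3.141, 0.0, 0.601]
wrist_force: [-2.6, 1.7, 6.9]
opening: 0.204
gripper_force: 49.9
```

>>> send_rows(series="0 0 -0.5 0;0 0 -1.5 0;0 0 -3.5 0;0 0 -6 0;0 0 -9 0;0 0 -12 0;0 0 -15 0;0 0 -17 0;0 0 -17.5 0;0 0 -17.5 0")

```text
time: 9.08
tool_pos: [435.9, -319.3, 359.5]
ee_rot: [3.139, -0.001, 0.601]
wrist_force: [0.2, 0.2, -4.0]
opening: 0.198
gripper_force: 49.9
```

```bash
python3 - <<'E'
from h import *
st()
a=-.018;c=np.array([589.3,1.0]);X=np.array([np.cos(a),np.sin(a)]);Y=np.array([-np.sin(a),np.cos(a)])
bed=c-15*X-73*Y;g=bed+9*X;print("bed",bed,"g",g,go(*g,199,a))
A=imaging.read_camera('scene')[90:310,230:510,::-1]
cv2.imwrite('pics/s3.png',cv2.resize(A,None,fx=2.7,fy=2.7,interpolation=2))
E
```

```text
9.08 [ 435.9 -319.3  359.5] [ 3.1386e+00 -1.1000e-03  6.0060e-01] q [ 0.68  0.35 -0.19  1.83  0.08  0.96 -0.51] F [ 0.2  0.2 -4. ] op 0.198 49.9
bed [572.98850089 -71.7181889 ] g [581.98704293 -71.88018015] [ 26.037 -12.155   0.146   0.619]
```

View pics/s3.png

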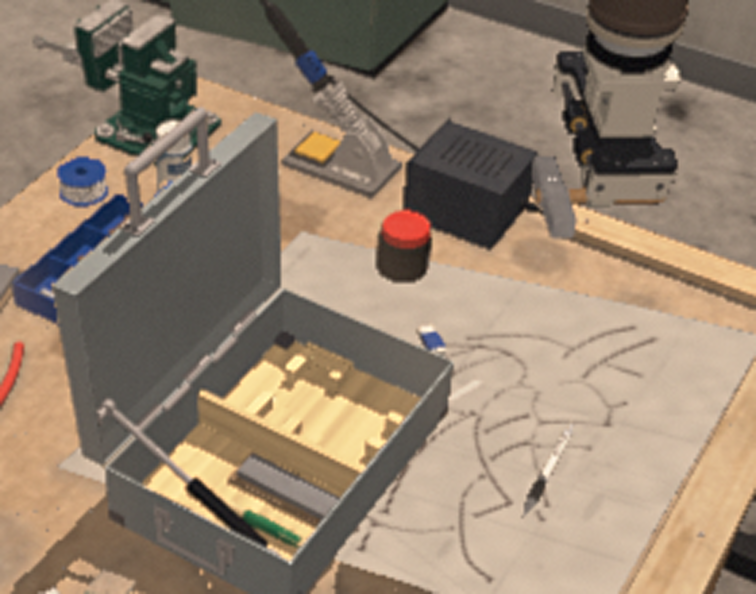

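The lid is fully upright and the bed is clear. The hammer hangs in the gripper with its head at about (552,195). I'll check the bed and the in-hand pose with overlays.

```bash
python3 - <<'E'
from h import *
def poly(i,cam,o,th,q,u,v,k,col):
    d=np.array([np.cos(th),np.sin(th)]);l=np.array([-np.sin(th),np.cos(th)])
    cv2.polylines(i,[np.array([((w2px(cam,[*(np.array(o)+a*d+b*l),z])-[u,v]+.5)*k) for a,b,z in q]).astype(int)],True,col,1)
box=lambda x0,x1,y0,y1,z:[(x0,y0,z),(x1,y0,z),(x1,y1,z),(x0,y1,z)]
T=imaging.read_camera('top')[:,:,::-1].copy();S=imaging.read_camera('scene')[:,:,::-1].copy()
k=4.6;u,v=308,192;i=cv2.resize(T[v:v+85,u:u+85],None,fx=k,fy=k,interpolation=2)
c=(589.3,1.0);a=-.018;bed=(572.99,-71.72)
poly(i,"top",c,a,box(-100,100,-150,150,75),u,v,k,(255,0,0))
poly(i,"top",bed,a,box(32,64,-57,57,28),u,v,k,(0,0,255))
poly(i,"top",bed,a,box(-62,-46,-14,14,28),u,v,k,(0,0,255))
u2,v2=418,138;j=cv2.resize(S[v2:v2+85,u2:u2+85],None,fx=k,fy=k,interpolation=2)
s=telemetry.get_state();p=s["tool_pos"];o=p[:2]-9*np.array([np.cos(.6),np.sin(.6)]);z=p[2]-159-24.3
poly(j,"scene",o,.6,box(36,59,-52,52,z),u2,v2,k,(255,0,0));poly(j,"scene",o,.6,box(36,59,-52,52,z+23),u2,v2,k,(255,0,0))
poly(j,"scene",o,.6,box(-65,36,-10,10,z+12),u2,v2,k,(0,0,255))
cv2.imwrite("pics/ov2.png",np.hstack([i,j]))
E
```

```text
(no output)
```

View pics/ov2.png

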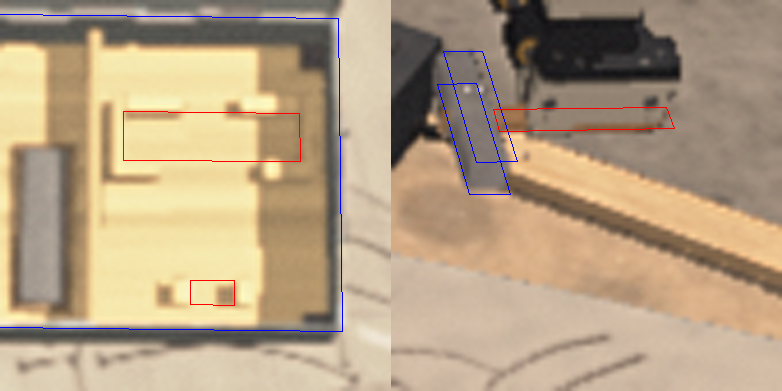

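The overlays match: the saddle gap, the pocket and the held hammer all fall on the outlines within about 2 mm. I'll carry it over the bed.

>>> send_rows(series="2.5 -1.2 0 0.05;5 -2.3 0 0.11;8 -3.8 0 0.18;11 -5.2 0 0.26;14 -6.6 0 0.34;17 -8 0 0.42;20 -9.4 0 0.5;22.5 -10.6 0 0.56;24.5 -11.5 0 0.6;26 -12.2 0 0.619;26 -12.2 0 0.619;26 -12.2 0 0.619")

```text
time: 10.23
tool_pos: [581.1, -70.4, 355.8]
ee_rot: [-3.141, 0.003, -0.016]
wrist_force: [-1.2, -0.5, -3.1]
opening: 0.2
gripper_force: 49.9
```

>>> send_rows(series="0 0 2 0;0 0 4 0;0 0 6 0;0 0 8 0;0 0 9.5 0;0 0 10.5 0;0 0 11 0;0 0 11 0;0 0 11 0")

```text
time: 10.98
tool_pos: [581.3, -72.0, 248.0]
ee_rot: [3.141, -0.0, -0.019]
wrist_force: [-0.1, 0.3, -3.7]
opening: 0.202
gripper_force: 49.9
```

```bash
python3 - <<'E'
from h import *
st();print(go(581.99,-71.88,34.3,-.018))
S=imaging.read_camera('scene')[160:310,260:420,::-1];T=imaging.read_camera('top')[185:335,300:460,::-1]
cv2.imwrite('pics/s4.png',cv2.resize(np.hstack([S,T]),None,fx=2.5,fy=2.5,interpolation=2))
E
```

```text
10.98 [581.3 -72.  248. ] [ 3.1414 -0.     -0.0187] q [ 0.12  0.55 -0.12  1.83  0.09  0.77 -1.64] F [-0.1  0.3 -3.7] op 0.202 49.9
[ 6.700e-02 -1.700e-02  5.474e+00 -1.000e-03]
```

View pics/s4.png

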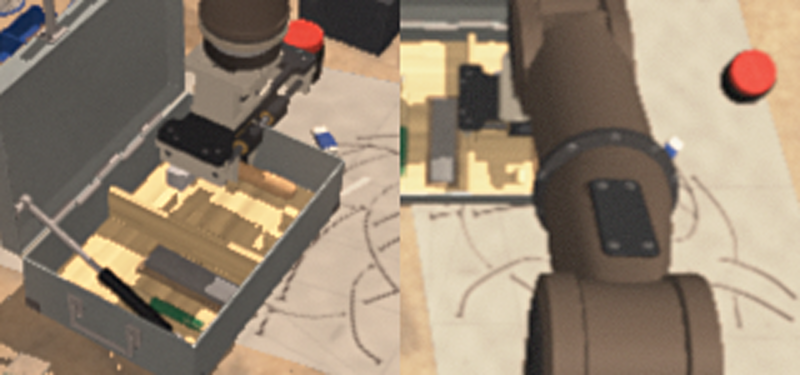

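The hammer is over its bed, aligned with the saddle. I'll lower it slowly and watch the force at block height.

>>> send_rows(series="0.05 0 0.5 0;0.05 0 1 0;0.05 0 1.5 0;0.05 0 2 0;0.05 0 2.5 0;0.05 0 2.9 0;0.05 0 3.3 0;0.05 0 3.6 0;0.05 0 3.9 0;0.05 0 4.2 0;0.05 0 4.2 0;0.05 0 4.2 0")

```text
time: 12.08
tool_pos: [581.7, -71.7, 205.7]
ee_rot: [3.142, 0.0, -0.018]
wrist_force: [0.6, 0.3, -3.1]
opening: 0.198
gripper_force: 49.9
```

>>> send_rows(series="0 0 0.2 0;0 0 0.4 0;0 0 0.6 0;0 0 0.8 0;0 0 0.95 0;0 0 1.05 0;0 0 1.15 0;0 0 1.2 0;0 0 1.2 0;0 0 1.2 0")

```text
time: 12.92
tool_pos: [581.8, -71.6, 193.9]
ee_rot: [3.142, -0.0, -0.018]
wrist_force: [-0.3, 0.5, -4.2]
opening: 0.199
gripper_force: 49.9
```

>>> send_rows(series="0 0 0.05 0;0 0 0.1 0;0 0 0.1 0;0 0 0.1 0")

```text
time: 13.25
tool_pos: [581.8, -71.6, 193.3]
ee_rot: [3.142, -0.0, -0.018]
wrist_force: [-3.8, 0.5, 4.8]
opening: 0.198
gripper_force: 49.9
```

>>> send_rows(series="0 0 0 0;0 0 0 0;0 0 0 0;0 0 0 0;0 0 0 0;0 0 0 0;0 0 0 0;0 0 0 0", grip=150)

```text
time: 13.92
tool_pos: [581.8, -71.7, 192.8]
ee_rot: [3.142, -0.0, -0.018]
wrist_force: [0.6, -0.1, -0.9]
opening: 0.413
gripper_force: 0.0
```

>>> send_rows(series="0 0 -0.5 0;0 0 -1.5 0;0 0 -3 0;0 0 -6 0;0 0 -10 0;0 0 -14 0;0 0 -18 0;-4 0 -22 0;-8 0 -22 0;-12 0 -22 0;-16 0 -22 0;-16 0 -22 0")

```text
time: 14.92
tool_pos: [415.5, -68.7, 413.3]
ee_rot: [3.141, 0.003, -0.019]
wrist_force: [-0.9, -0.9, -0.7]
opening: 0.409
gripper_force: 0.0
```

```bash
python3 - <<'E'
from h import *
st()
S=imaging.read_camera('scene')[110:310,240:440,::-1];T=imaging.read_camera('top')[185:285,265:365,::-1]
cv2.imwrite('pics/s5.png',np.hstack([cv2.resize(S,(400,400),interpolation=2),cv2.resize(T,(400,400),interpolation=2)]))
E
```

```text
14.92 [415.5 -68.7 413.3] [ 3.1407  0.0032 -0.0189] q [ 0.18  0.1  -0.16  2.01  0.02  1.03 -1.58] F [-0.9 -0.9 -0.7] op 0.409 0.0
```

View pics/s5.png

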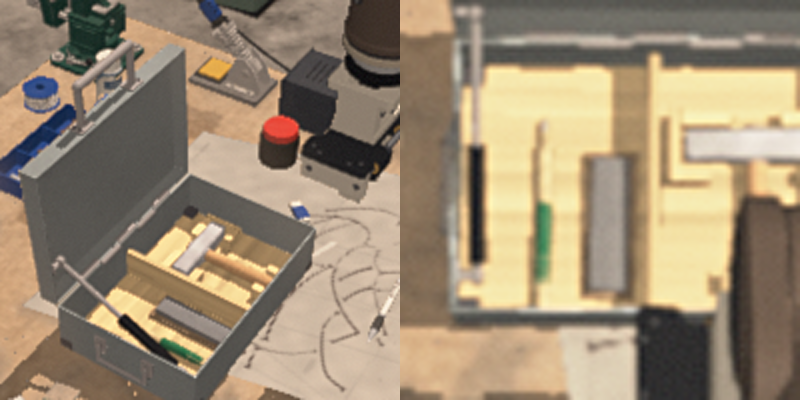

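The hammer lies in its bed with its head in the pocket and handle in the saddle. The lid is upright and the arm is clear.

>>> send_rows(series="0 0 0 0;0 0 0 0;0 0 0 0;0 0 0 0;0 0 0 0;0 0 0 0")

```text
time: 15.52
tool_pos: [422.2, -68.7, 412.6]
ee_rot: [-3.141, 0.001, -0.018]
wrist_force: [0.6, 0.3, -0.3]
opening: 0.413
gripper_force: 0.0
```

```bash
python3 -c "
from h import *
print(robot.sign_off())"
```

```text
the job is handed in; nothing more can be done
None
```

I handed the job in at about 15.5 s: the last pictures show the lid upright on its strut, the hammer in its bed, and no sign of the other tools or the jar having moved; the sign-off gave no verdict.

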